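Make up two staining kits at the slide desk, freeing a jammed mould

ROBOT

A 6-joint arm with a two-finger parallel gripper is mounted at the origin on the work surface. World frame = base frame: x ahead of the robot, y to its left, z up, the work surface at z = 0. Lengths are in m, angles in rad, forces in N, time in s.
With the tool pointing down it reaches from about 0.35 to 0.975 m from the base axis. Payload 4.9 kg.
Tool frame: the origin (TCP) lies at the very end of the fingers, on their centre line; the grasp point (between the pads) lies 19 mm behind it; z points along the fingers, y is the line along which they close (so a half turn about z gives the same grasp; the last joint's range is limited). The gripper opens to 85 mm and grips with 20 to 120 N. Pads are 22 mm wide; open, the fingers measure 114 mm over their backs; the gripper's body (76 mm by 85 mm) begins 54 mm behind the grasp point. The pads swing forward as they close: fully open they stand 13 mm farther back than shut.
Start: joints at [-1.219, 0.053, 1.613, -0, 1.476, -0.119], TCP at [0.283, -0.557, 0.231] pointing down, gripper open.
Joint ranges: [-3.01, 3.01], [-1.01, 2.22], [0.06, 2.58], [-1.02, 4.17], [0.09, 2.62], [-3.14, 3.14]. Speed limits (rad/s): [2.57, 2.57, 3.14, 3.14, 3.14, 3.14].

INTERFACE

Orientations are given as a rotation vector (axis times angle).
In Python, from station import get_obs, optics, ctrl gives the robot as it stands.
- The arm moves only by the shell command python3 -m pendant 'ROWS' [FORCE]. ROWS is JSON, a list of rows, each a list of 3 entries, a list of its own where there are three numbers: the shift along the tool's x, y, z in mm, then the turn, a rotation vector about the tool's x, y, z in rad, then the opening, from 0 (shut) to 1 (fully open). A call has 1 to 12 rows; each row shifts and turns the commanded pose from where the row before left it, along the tool's axes as they then stand; what a row does not reach is not made up. A row lasts 1/12 s, in which the tool goes at most 41.7 mm and 7.16 degrees, less where a joint would pass 70% of its speed; a pose out of reach is approached as far as the arm can. A call is refused whole if a number of a shift passes 41.7 or a number of a turn 0.125, either way. A call with a gripper value outside its range is refused whole. The fingers move at their own pace and stop on an object; FORCE is the grip in N (left out, the last holds). Time passes only in rows, so rows that do not move let the fingers close. It gives the time, the measured TCP pose, the force, the opening and the grip force at its end, in the units of the state.
- get_obs(): the state, without advancing time (a new reading comes with each control period).
- optics.get_image(name): name is "scene" or "side" or "wrist"; returns the picture (384x512x3 uint8, red, green, blue); there is no depth.
- optics.camera_model(name): a dict with "fx", "fy", "cx", "cy" (pixels), "distortion" ([k1, k2, p1, p2, k3] as OpenCV has them; the pictures are not rectified), "cam_to_world" (4x4, takes a point from camera to world coordinates). Camera axes: x right, y up, looking along -z (the intrinsics and any distortion apply to the point x, -y, -z); pixel columns grow to the right and rows downward; lengths in m; the calibration is good to about 2 mm. A picture is of the moment at which its call begins: read the wrist's pose just before it. camera_model takes no time and is no camera call; for the wrist camera it gives the pose at the moment of the call.
- ctrl.finish_job(): hands the job in; it is judged then, once.
The state is a dict: "t": time; "q": joint angles; "dq": joint speeds; "effort": joint torques, N m; "tool_pos": TCP position; "tool_rot": TCP orientation; "contact_force": force on the tool from outside, world axes, zero at the start; "wrist_torque": the same for the moment, N m; "opening": finger opening in m; "grip_force": force on a finger pad.
Only numpy, scipy, OpenCV 4.12 (cv2) and the standard library are available. Lean on these libraries where they do the work, as an engineer would, in place of code of your own. Each camera call takes 0.05 s, during which the arm holds its last target. There are 200 camera calls.

TASK

Make up the two kits: put the squat jar and the flat slide box into the square tray, and the slim vial and the steel wax mould into the long tray, each right way up on the tray's floor. The mould is jammed between the cheeks of its spring rack, so do not touch it with the fingers while it is there: hold the wooden tapping block, knock the mould sideways with it until it is clear of the cheeks in the rack's open bay, and only then lift it out. Stand the block back on its cork mat, and leave the open glass staining jar where it is, standing.

Things in the scene. Friction and masses are not known exactly. Their poses are not given: they have to be found in the camera images.
- square_tray: Fixed white kit tray, 140 x 140 mm outside. Origin: centre of underside. Floor 4 mm thick; walls 4 mm thick, tops 10 mm above the table. A 4 mm thick divider, top 8 mm above the table, runs along its x axis at y = 0 and makes two compartments, each 132 mm (x) by 64 mm (y), centred at y = +34 and -34 mm. Takes the jar and the slide box, in either compartment.
- long_tray: Fixed white kit tray, 170 mm (its x) x 80 mm (its y) outside. Origin: centre of underside. Floor 4 mm thick; walls 4 mm thick, tops 10 mm above the table. A 4 mm thick divider, top 8 mm above the table, runs along its y axis at x = 0 and makes two compartments, each 79 x 72 mm, centred at x = +41 and -41 mm. Takes the vial and the mould, in either compartment.
- rack: Fixed metal rack, base 110 (x) x 76 (y) x 4 mm, origin: centre of underside. Two cheeks 10 mm thick, 26 mm high, at x 22 to 50 mm, inner faces at y -16 (fixed) and +16 mm (sprung, 6 N on the mould, closes 1 mm when empty); throat open at both ends. Open bay at x -50 to 22 with 12 mm high end stop. Push the mould to -x with about 3 to 10 N; it is clear of the cheeks once its centre is below x = 2.
- mould: Steel embedding mould full of pale wax: solid block 40 (its x) x 32 (its y) x 24 mm high, about 90 g. Origin: centre of underside. Starts jammed in the rack's throat on the base plate, axes along the rack's, centre at about rack x = +36 mm; its +x face sticks out some 6 mm past the cheeks; its top is 2 mm above the cheeks.
- block: Loose wooden tapping block, upright, 24 x 24 mm and 75 mm high, about 50 g. Origin: centre of its underside. Starts standing on the cork mat.
- mat: Fixed cork mat 80 x 80 mm, 5 mm thick, home of the tapping block. Origin: centre of its underside.
- jar: Loose squat amber glass jar with white cap, standing: glass 48 mm across and 32 mm high, cap 45 mm across above it, 43 mm high in all, about 90 g. Origin: centre of its underside.
- vial: Loose slim amber glass vial with black cap, standing: 26 mm across to 46 mm height, cap 25 mm across above, 62 mm high in all, about 40 g. Origin: centre of its underside.
- slide_box: Loose flat white closed slide box with a grey seam and a paper patch on top: 34 mm (its x) x 84 mm (its y) x 26 mm high, about 70 g. Origin: centre of its underside.
- stain_jar: Bystander: empty open clear glass staining jar, standing loose, up to 44 mm across at the rim, 68 mm high. Origin: centre of its underside. Not to be moved or tipped.
Not all that is in view belongs to the job. What is shaped like the slide_box but green or yellow is not meant.

How it is judged:
On the way:
1. the held block pushes on the mould while it is still between the cheeks (contact force between block and mould above 1 N and contact force between the fingers and block above 1 N and x of mould in the frame of rack above 0.008 m and y of mould in the frame of rack between -0.025 and 0.025 m and z of mould in the frame of rack below 0.02 m), for 0.05 s.
At the end, for the whole second after the job is handed in: Jar and slide box in the square tray, vial and mould in the long tray: centres inside the walls, undersides within 5 mm of the tray floor, tilt under 0.12 rad; block standing on the cork mat, centre within 36 mm of the mat's along both axes; all at rest (under 0.02 m/s) (x of jar in the frame of square_tray between -0.062 and 0.062 m and y of jar in the frame of square_tray between -0.062 and 0.062 m and z of jar in the frame of square_tray between 0.001 and 0.009 m and angle between each of jar, slide_box, vial, mould, block's own z axis and vertical below 0.12 rad and linear speed of each of jar, slide_box, vial, mould, block below 0.02 m/s and x of slide_box in the frame of square_tray between -0.062 and 0.062 m and y of slide_box in the frame of square_tray between -0.062 and 0.062 m and z of slide_box in the frame of square_tray between 0.001 and 0.009 m and x of vial in the frame of long_tray between -0.077 and 0.077 m and y of vial in the frame of long_tray between -0.034 and 0.034 m and z of vial in the frame of long_tray between 0.001 and 0.009 m and x of mould in the frame of long_tray between -0.077 and 0.077 m and y of mould in the frame of long_tray between -0.034 and 0.034 m and z of mould in the frame of long_tray between 0.001 and 0.009 m and x of block in the frame of mat between -0.036 and 0.036 m and y of block in the frame of mat between -0.036 and 0.036 m and z of block in the frame of mat between 0.002 and 0.01 m); the robot touches nothing.
It fails at once if the fingers touch the mould while it is still between the rack's cheeks (contact force between the fingers and mould above 1 N and x of mould in the frame of rack above 0.008 m and y of mould in the frame of rack between -0.025 and 0.025 m and z of mould in the frame of rack below 0.02 m).
It fails at once if the glass staining jar is moved more than 20 mm or tipped (distance of stain_jar from where it was at the start of the episode above 0.02 m or angle between stain_jar's own z axis and vertical above 0.3 rad).
It also fails if it takes over 144 s, if anything falls off the work surface, if the arm or the gripper's body presses on something with over 40 N, if the wrist force passes 120 N, or if a joint passes its speed limit or range.

## Working session

There is one attempt and no reset: what is moved stays moved. The work goes in short steps, Python scripts to look and compute and a shell command to move; the robot and the scene stay as the last step left them, time stands still between calls to the robot, and variables do not carry over. Pictures are saved under pics/ and viewed, at most 18 in all, crops included, and the job is handed in when it is done.

```bash
ls; mkdir -p pics
python3 - <<'E'
from station import get_obs, optics
import cv2
o=get_obs();print(o)
for n in("scene","side"):
    cv2.imwrite(f"pics/{n}0.png",optics.get_image(n)[:,:,::-1]); m=optics.camera_model(n); print(n,m)
print(optics.camera_model("wrist"))
E
```

```text
pics
{'t': 0.0, 'q': array([-1.21899794e+00,  5.33696270e-02,  1.61434152e+00,  2.60845149e-07,
        1.47596612e+00, -1.19020424e-01]), 'dq': array([ 0.00213416, -0.00076306, -0.00172334, -0.00015472, -0.00051921,
       -0.00082896]), 'effort': array([-2.50874378e-03, -3.93679547e+01, -3.70182431e+01, -3.83768902e-04,
        6.81197052e-03,  3.58079390e-06]), 'tool_pos': array([ 0.28327906, -0.55640419,  0.2300267 ]), 'tool_rot': array([-3.05293072e+00, -7.32265604e-01,  3.79602153e-04]), 'contact_force': array([-0.72822263, -0.40527869, -0.49267222]), 'wrist_torque': array([ 0.00309374, -0.01124672, -0.00991657]), 'grip_force': 0.0, 'opening': 0.08513746665428044}
scene {'fx': 366.62751630281275, 'fy': 366.62751630281275, 'cx': 255.48088140446256, 'cy': 191.11046375651412, 'distortion': array([-0.10470404,  0.        ,  0.        ,  0.        ,  0.        ]), 'cam_to_world': array([[-0.90749145, -0.34402122,  0.24105739,  0.84203884],
       [ 0.41975857, -0.72053558,  0.55193406,  0.45426458],
       [-0.0161866 ,  0.60206135,  0.79828574,  0.72974384],
       [ 0.        ,  0
[... 328 characters left out ...]
27432,  0.75387146,  0.93294948],
       [ 0.01946948,  0.86521642,  0.50102044,  0.65412912],
       [ 0.        ,  0.        ,  0.        ,  1.        ]])}
{'fx': 304.4446199848505, 'fy': 304.4446199848505, 'cx': 259.90634436970447, 'cy': 191.2820460194126, 'distortion': array([-0.0031443,  0.       ,  0.       ,  0.       ,  0.       ]), 'cam_to_world': array([[ 4.53988412e-01,  8.60400508e-01,  2.31528588e-01,
         3.41705732e-01],
       [-8.91007490e-01,  4.38514961e-01,  1.17517152e-01,
        -5.26984051e-01],
       [-4.16932828e-04, -2.59645131e-01,  9.65704008e-01,
         3.74124403e-01],
       [ 0.00000000e+00,  0.00000000e+00,  0.00000000e+00,
         1.00000000e+00]])}
```

View pics/scene0.png

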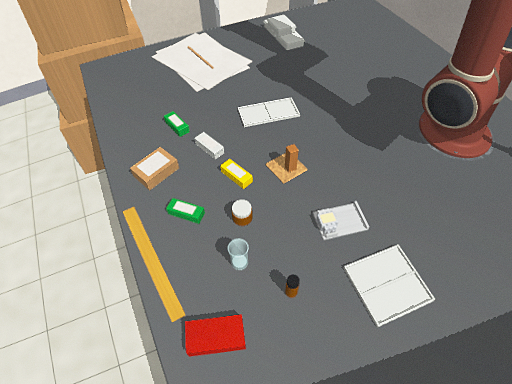

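View pics/side0.png

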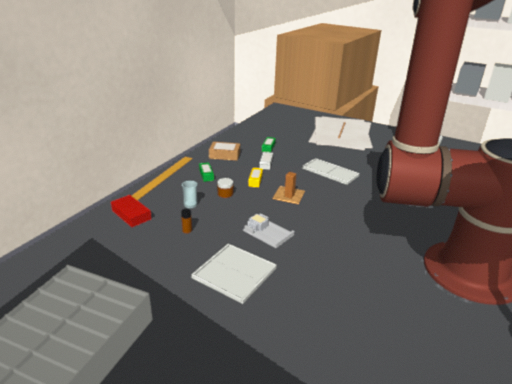

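The scene view shows these slide-box-shaped items: green (176,123) and (185,210), yellow (236,173), white (209,145). The white one fits, since the others are excluded by colour. The other positions are:
- jar (242,212)
- vial (292,286)
- staining jar (238,254)
- block and mat (290,160)
- rack with mould at (328,220)
- square tray (388,285)
- long tray (268,112)

I'll confirm the white box in an enlarged crop and get coarse positions.

```bash
cat > h.py <<'E'
import numpy as np, cv2
from station import get_obs, optics
from scipy.spatial.transform import Rotation as R
def ray(m,px):
    px=np.array(px,float).reshape(-1,1,2)
    K=np.array([[m['fx'],0,m['cx']],[0,m['fy'],m['cy']],[0,0,1]])
    n=cv2.undistortPoints(px,K,np.array(m['distortion'])).reshape(-1,2)
    d=np.c_[n[:,0],-n[:,1],-np.ones(len(n))]
    T=m['cam_to_world']; return T[:3,3],d@T[:3,:3].T
def onz(m,px,z):
    o,d=ray(m,px); s=(z-o[2])/d[:,2]; return (o+d*s[:,None])[:,:2]
def cast(m,px,z): return np.round(onz(m,px,z)*1000,1)
E
python3 - <<'E'
from h import *
im=cv2.imread('pics/scene0.png')
cv2.imwrite('pics/crop1.png',cv2.resize(im[90:330,140:450],None,fx=2.5,fy=2.5,interpolation=cv2.INTER_CUBIC))
m=optics.camera_model('scene')
for n,p,z in [('box',(210,143),.026),('jar',(242,207),.043),('vial',(293,280),.062),('stain',(238,245),.068),('block',(291,149),.08),('mat',(287,167),.005),('mould',(328,217),.028),('rack',(341,220),.004),('sq',(388,285),.01),('long',(268,112),.01),('yellow',(236,172),.026)]: print(n,cast(m,p,z))
s=optics.camera_model('side')
for n,p,z in [('box',(267,157),.026),('jar',(225,183),.043),('vial',(186,213),.062),('block',(291,176),.08),('mat',(289,195),.005),('sq',(234,271),.01),('long',(330,171),.01)]: print(n,cast(s,p,z))
E
```

```text
box [[ 671.9 -231.9]]
jar [[681.3   7.3]]
vial [[665.3 219.7]]
stain [[732.3 106.4]]
block [[514.  -74.2]]
mat [[516.1 -82.8]]
mould [[512.  107.3]]
rack [[477.5 115.9]]
sq [[478.2 298.4]]
long [[ 468.5 -293. ]]
yellow [[ 648.4 -107.8]]
box [[ 668.9 -237.6]]
jar [[675.2  16.6]]
vial [[655.9 228.1]]
block [[501.1 -62.8]]
mat [[510. -80.]]
sq [[468.1 300.8]]
long [[ 457.8 -284.9]]
```

View pics/crop1.png

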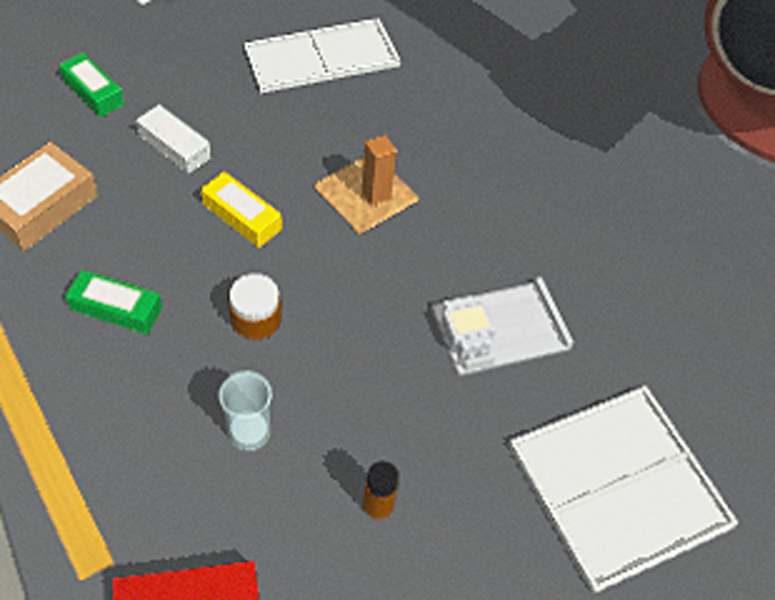

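The crop confirms it. At crop (172,138) there is a plain white box with a seam, and its green and yellow look-alikes are clearly distinct. Next I survey with the wrist camera.

```bash
cat >> h.py <<'E'
def plan(x,y,z,yaw=None):
    """mm, deg: turn first, then shift in the turned tool frame. tool assumed down"""
    o=get_obs(); M=R.from_rotvec(o['tool_rot']).as_matrix()
    cur=np.degrees(np.arctan2(M[1,0],M[0,0])); 
    if yaw is None: yaw=cur
    dyaw=(yaw-cur+90)%180-90
    yaw=cur+dyaw
    d=np.array([x,y,z])-o['tool_pos']*1000; a=np.radians(yaw); c,s=np.cos(a),np.sin(a)
    sh=[c*d[0]+s*d[1], s*d[0]-c*d[1], -d[2]]
    print('cur',np.round(o['tool_pos']*1000,1),'yaw %.1f tilt %.2f | turn z %.3f then shift'%(cur,np.degrees(np.arccos(-M[2,2])),-np.radians(dyaw)),np.round(sh,1),'norm %.0f q6 %.2f t %.1f open %.3f'%(np.linalg.norm(sh),o['q'][5],o['t'],o['opening']))
def shot(n,name):
    m=optics.camera_model(n); im=optics.get_image(n)[:,:,::-1]; cv2.imwrite(f'pics/{name}.png',im)
    np.save(f'pics/{name}.npy',m,allow_pickle=True); return im,m
E
python3 -m pendant '[[[0,0,-30],[0,0,0.118],1],[[0,0,-30],[0,0,0.118],1],[[0,0,-30],[0,0,0.118],1],[[0,0,-30],[0,0,0.118],1],[[26,-30,0],[0,0,0],1],[[26,-30,0],[0,0,0],1],[[26,-30,0],[0,0,0],1],[[26,-30,0],[0,0,0],1],[[26,-30,0],[0,0,0],1],[[26,-30,0],[0,0,0],1],[[26,-30,0],[0,0,0],1],[[26,-30,0],[0,0,0],1]]'
python3 -m pendant '[[[26,-30,0],[0,0,0],1],[[26,-30,0],[0,0,0],1],[[26,-30,0],[0,0,0],1],[[26,-30,0],[0,0,0],1],[[0,0,0],[0,0,0],1],[[0,0,0],[0,0,0],1]]'
python3 -c "
from h import *
shot('wrist','wA'); plan(600,200,350,0)"
python3 -m pendant '[[[0,-40,0],[0,0,0],1],[[0,-40,0],[0,0,0],1],[[0,-40,0],[0,0,0],1],[[0,-40,0],[0,0,0],1],[[0,-40,0],[0,0,0],1],[[0,-40,0],[0,0,0],1],[[0,-40,0],[0,0,0],1],[[0,-40,0],[0,0,0],1],[[0,-40,0],[0,0,0],1],[[0,-40,0],[0,0,0],1],[[0,0,0],[0,0,0],1],[[0,0,0],[0,0,0],1]]'
python3 -c "
from h import *
shot('wrist','wB'); plan(600,-200,350,0)"
```

```text
t: 1.1
tool_pos: [0.4926, -0.3154, 0.3508]
tool_rot: [-3.141, 0.002, 0.001]
contact_force: [-0.7, -0.4, -0.6]
opening: 0.0856
grip_force: 0.0
t: 1.6
tool_pos: [0.5967, -0.1955, 0.3503]
tool_rot: [-3.141, -0.004, 0.003]
contact_force: [-0.4, -0.4, -0.9]
opening: 0.0854
grip_force: 0.0
cur [ 596.  -196.7  350.5] yaw 0.0 tilt 0.09 | turn z 0.000 then shift [   4.  -396.7    0.5] norm 397 q6 1.13 t 1.6 open 0.085
t: 2.65
tool_pos: [0.5961, 0.2029, 0.3509]
tool_rot: [3.141, 0.0, -0.001]
contact_force: [0.4, -0.6, -0.3]
opening: 0.0853
grip_force: 0.0
cur [596.4 201.8 351. ] yaw -0.1 tilt 0.06 | turn z -0.002 then shift [  3.6 401.8   1. ] norm 402 q6 1.78 t 2.7 open 0.085
```

View pics/wA.png

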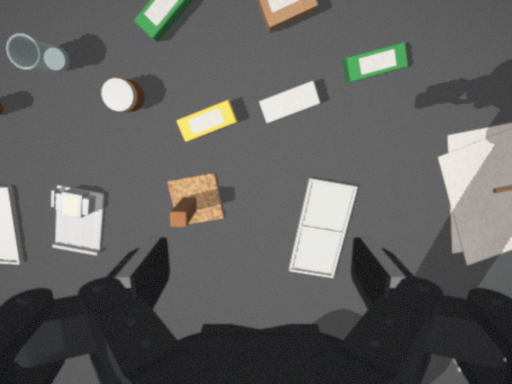

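View pics/wB.png

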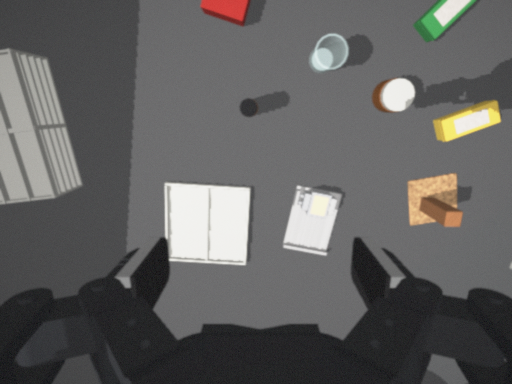

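wA shows the white box (290,102), long tray (323,228), mat (195,200) with the block top (180,218), and jar cap (119,96). wB shows the vial cap (249,107), square tray (207,224), rack (313,220) with the mould's wax (318,205), jar cap (398,95) and staining jar (330,52). Now I'll measure by masks.

```bash
cat > meas.py <<'E'
from h import *
def big(mask,roi):
    x0,y0,x1,y1=roi; k=np.zeros_like(mask); k[y0:y1,x0:x1]=mask[y0:y1,x0:x1]
    cs,_=cv2.findContours(k,cv2.RETR_EXTERNAL,cv2.CHAIN_APPROX_NONE)
    return max(cs,key=cv2.contourArea).reshape(-1,2).astype(float)
def rect(name,mask,roi,m,z):
    c=big(mask,roi); w=onz(m,c,z)*1000
    (x,y),(a,b),ang=cv2.minAreaRect(w.astype(np.float32)); 
    if a<b: a,b,ang=b,a,ang+90
    print(name,'c (%.1f,%.1f) long %.1f short %.1f longaxis yaw %.1f'%(x,y,a,b,(ang+90)%180-90))
    return w
E
python3 - <<'E'
from meas import *
def load(n):
    im=cv2.imread(f'pics/{n}.png'); return im,np.load(f'pics/{n}.npy',allow_pickle=True).item(),cv2.cvtColor(im,cv2.COLOR_BGR2HSV)
for n,items in [('wA',[('box',(255,75,325,128),.026,'w'),('long',(285,172,362,282),.01,'w'),('jarcap',(98,74,140,115),.043,'w'),('mat',(160,165,230,235),.005,'m'),('blocktop',(165,200,200,230),.08,'t')]),
 ('wB',[('square',(155,175,260,272),.01,'w'),('jarcap',(375,70,420,115),.043,'w'),('mat',(400,165,470,235),.005,'m'),('vialcap',(235,92,262,122),.062,'k'),('wax',(300,187,335,220),.028,'y'),('rack',(275,178,350,260),.004,'g'),('yellowbox',(425,95,505,145),.026,'Y')])]:
    im,m,h=load(n); H,S,V=cv2.split(h)
    if n=='wA': print('blocktop px V/H', h[218,178], h[212,188],'mat',h[190,190])
    if n=='wB': print('wax',h[205,318],'rackbase',h[230,312],h[198,306], 'vial',h[107,249],'tbl',h[130,300])
    M={'w':((S<60)&(V>120)),'m':(H>5)&(H<25)&(S>60)&(V>60),'t':(S>150)&(V>60),'k':V<35,'y':(S>40)&(H>15)&(H<35)&(V>150),'g':(V>100),'Y':(S>150)&(V>120)}
    for nm,roi,z,k in items:
        try: rect(nm,M[k].astype(np.uint8)*255,roi,m,z)
        except Exception as e: print(nm,e)
c=[cv2.resize(cv2.imread('pics/wB.png')[175:265,275:355],None,fx=5,fy=5,interpolation=cv2.INTER_CUBIC),cv2.resize(cv2.imread('pics/wA.png')[165:255,155:235],None,fx=5,fy=5,interpolation=cv2.INTER_CUBIC)]
cv2.imwrite('pics/c2.png',np.hstack(c))
E
```

```text
blocktop px V/H [ 12 135 192] [ 11 121  80] mat [ 16 106 221]
box c (672.6,-238.3) long 86.3 short 36.4 longaxis yaw -69.6
long c (462.9,-300.7) long 173.9 short 84.7 longaxis yaw -9.8
jarcap c (682.1,6.8) long 47.1 short 45.9 longaxis yaw -89.9
mat c (513.2,-82.2) long 94.5 short 84.1 longaxis yaw -79.7
blocktop max() iterable argument is empty
wax [ 28  25 246] rackbase [  0   2 232] [120   2 233] vial [10 14 54] tbl [150   2 113]
square c (471.8,293.7) long 145.1 short 144.0 longaxis yaw -3.8
jarcap c (682.6,7.0) long 47.8 short 46.2 longaxis yaw 72.8
mat c (508.8,-93.3) long 97.0 short 90.5 longaxis yaw 9.9
vialcap max() iterable argument is empty
wax max() iterable argument is empty
rack c (478.6,110.4) long 149.1 short 131.6 longaxis yaw 0.8
yellowbox c (646.7,-108.8) long 92.2 short 32.8 longaxis yaw -69.7
```

View pics/c2.png

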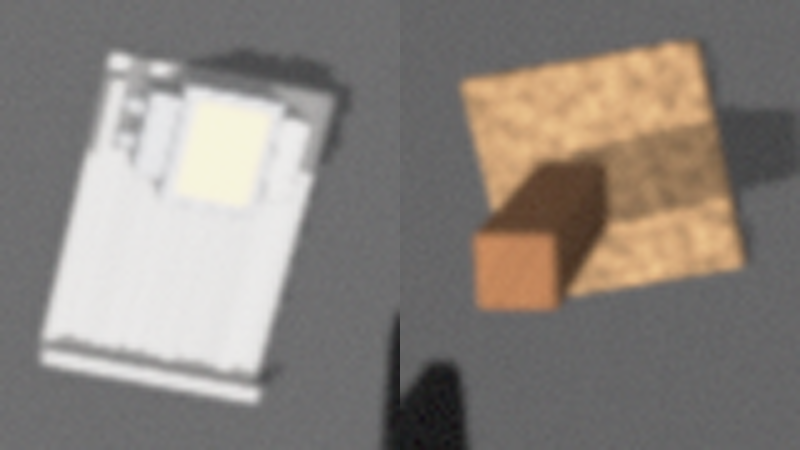

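The crop shows rack corners at (108,55), (335,92), (260,402), (41,362), and the wax patch with corners near (192,97), (268,107), (256,203), (177,195). The block top is at (475..557, 232..311), and mat corners are (460,82), (697,42), (745,265). Next I convert these.

Run:
```python
from meas import *
mA=np.load('pics/wA.npy',allow_pickle=True).item();mB=np.load('pics/wB.npy',allow_pickle=True).item()
f=lambda p,x0,y0:[((x+.5)/5-.5+x0,(y+.5)/5-.5+y0) for x,y in p]
def q(n,m,p,z):
    w=cast(m,p,z); print(n,w.tolist(),'mean',w.mean(0).round(1))
    e=np.diff(w,axis=0); print('  edges',np.hypot(*e.T).round(1),'dirs',np.degrees(np.arctan2(e[:,1],e[:,0])).round(1))
r=f([(108,55),(335,92),(260,402),(41,362)],275,175)
q('rack z4',mB,r,.004)
q('rack stop z16',mB,r[2:],.016)
q('wax',mB,f([(192,97),(268,107),(256,203),(177,195)],275,175),.028)
q('block',mA,f([(75,232),(155,232),(158,311),(77,311)],155,165),.080)
q('mat',mA,f([(60,82),(297,42),(345,265)],155,165),.005)
im=cv2.imread('pics/wB.png');g=im.max(2)
w=rect('vialcap',(g<80).astype(np.uint8)*255,(236,95,260,118),mB,.062)
print('stain rim',cast(mB,(332,51),.068))
plan(0,0,0,0)
```

```text
rack z4 [[539.4, 141.7], [526.6, 65.3], [412.8, 83.9], [428.3, 161.8]] mean [476.8 113.2]
  edges [ 77.5 115.3  79.4] dirs [-99.5 170.7  78.7]
rack stop z16 [[418.9, 86.8], [434.0, 162.8]] mean [426.4 124.8]
  edges [77.5] dirs [78.8]
wax [[531.6, 117.5], [528.3, 93.1], [495.9, 95.1], [498.6, 120.9]] mean [513.6 106.6]
  edges [24.6 32.5 25.9] dirs [-97.7 176.5  84. ]
block [[520.8, -66.6], [520.9, -89.5], [496.7, -88.9], [496.6, -65.4]] mean [508.8 -77.6]
  edges [22.9 24.2 23.5] dirs [-89.7 178.6  90.2]
mat [[547.4, -42.2], [561.0, -120.9], [483.6, -134.4]] mean [530.7 -99.2]
  edges [79.9 78.6] dirs [ -80.2 -170.1]
vialcap c (664.7,216.5) long 26.1 short 23.8 longaxis yaw -90.0
stain rim [[734.7 109. ]]
cur [596.4 201.8 351. ] yaw -0.1 tilt 0.06 | turn z -0.002 then shift [-596.4  201.8  351. ] norm 721 q6 1.78 t 2.7 open 0.085
```

Pick the vial first, since it's nearest: straight down, then grip.

```bash
python3 -m pendant '[[[34,-7,10],[0,0,0],1],[[34,-7,10],[0,0,0],1],[[0,0,40],[0,0,0],1],[[0,0,40],[0,0,0],1],[[0,0,40],[0,0,0],1],[[0,0,40],[0,0,0],1],[[0,0,40],[0,0,0],1],[[0,0,40],[0,0,0],1],[[0,0,40],[0,0,0],1],[[0,0,20],[0,0,0],1],[[0,0,14],[0,0,0],1],[[0,0,0],[0,0,0],1]]' 30
python3 -m pendant '[[[0,0,0],[0,0,0],0],[[0,0,0],[0,0,0],0],[[0,0,0],[0,0,0],0],[[0,0,0],[0,0,0],0],[[0,0,0],[0,0,0],0],[[0,0,0],[0,0,0],0]]'
python3 -c "
from h import *
plan(422,-294,160,-10)"
```

```text
t: 3.7
tool_pos: [0.6622, 0.2137, 0.0132]
tool_rot: [3.14, -0.006, -0.01]
contact_force: [0.2, -0.2, -0.3]
opening: 0.0852
grip_force: 0.0
t: 4.2
tool_pos: [0.6657, 0.2169, 0.0194]
tool_rot: [-3.141, 0.002, -0.005]
contact_force: [-0.1, 0.2, 4.7]
opening: 0.0252
grip_force: 29.6
cur [665.7 216.9  19.4] yaw -0.1 tilt 0.18 | turn z 0.174 then shift [-151.2  545.5 -140.6] norm 583 q6 1.78 t 4.2 open 0.025
```

```bash
python3 -m pendant '[[[0,0,-20],[0,0,0],0],[[0,0,-40],[0,0,0.043],0],[[0,0,-40],[0,0,0.043],0],[[0,0,-40],[0,0,0.043],0],[[0,0,0],[0,0,0.043],0],[[-11,39,0],[0,0,0],0],[[-11,39,0],[0,0,0],0],[[-11,39,0],[0,0,0],0],[[-11,39,0],[0,0,0],0],[[-11,39,0],[0,0,0],0],[[-11,39,0],[0,0,0],0],[[-11,39,0],[0,0,0],0]]'
python3 -m pendant '[[[-11,39,0],[0,0,0],0],[[-11,39,0],[0,0,0],0],[[-11,39,0],[0,0,0],0],[[-11,39,0],[0,0,0],0],[[-11,39,0],[0,0,0],0],[[-11,39,0],[0,0,0],0],[[-11,39,0],[0,0,0],0],[[0,0,0],[0,0,0],0],[[0,0,0],[0,0,0],0]]'
python3 -c "
from h import *
plan(422,-294,24,-10);shot('wrist','wC')"
```

```text
t: 5.2
tool_pos: [0.5403, -0.0403, 0.1573]
tool_rot: [3.13, -0.27, 0.0]
contact_force: [1.2, -1.0, -0.1]
opening: 0.025
grip_force: 29.7
t: 5.95
tool_pos: [0.4177, -0.2962, 0.1574]
tool_rot: [-3.129, 0.278, -0.0]
contact_force: [0.5, 0.3, 0.1]
opening: 0.0251
grip_force: 29.8
cur [ 417.7 -296.2  157.4] yaw -10.2 tilt 0.01 | turn z -0.003 then shift [  3.9  -2.9 133.4] norm 134 q6 0.99 t 6.0 open 0.025
```

View pics/wC.png

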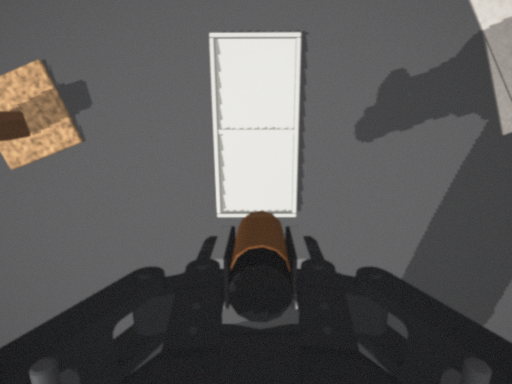

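The vial hangs upright in the grip, and the tray is clearly visible (x 210–301, y 33–217). I'll refine the tray pose and lower.

```bash
python3 - <<'E'
from meas import *
im=cv2.imread('pics/wC.png');m=np.load('pics/wC.npy',allow_pickle=True).item()
h=cv2.cvtColor(im,cv2.COLOR_BGR2HSV)
rect('long',((h[...,1]<60)&(h[...,2]>140)).astype(np.uint8)*255,(200,25,310,222),m,.01)
E
python3 -m pendant '[[[2,-1,30],[0,0,0],0],[[1,-1,30],[0,0,0],0],[[0,0,30],[0,0,0],0],[[0,0,20],[0,0,0],0],[[0,0,10],[0,0,0],0],[[0,0,5],[0,0,0],0],[[0,0,0],[0,0,0],0],[[0,0,0],[0,0,0],0]]'
```

```text
long c (463.2,-300.3) long 170.7 short 81.1 longaxis yaw -9.9
t: 6.67
tool_pos: [0.423, -0.2934, 0.0335]
tool_rot: [3.129, -0.27, 0.002]
contact_force: [-0.5, -1.1, 0.4]
opening: 0.0249
grip_force: 29.8
```

```bash
python3 -m pendant '[[[0,0,4],[0,0,0],0],[[0,0,3],[0,0,0],0],[[0,0,0],[0,0,0],0],[[0,0,0],[0,0,0],0]]'; python3 -m pendant '[[[0,0,2],[0,0,0],0],[[0,0,1],[0,0,0],0],[[0,0,0],[0,0,0],0]]'
```

```text
t: 7.0
tool_pos: [0.422, -0.2935, 0.0256]
tool_rot: [3.13, -0.272, 0.001]
contact_force: [-0.5, 0.8, -0.3]
opening: 0.0251
grip_force: 29.8
t: 7.25
tool_pos: [0.4223, -0.2937, 0.0234]
tool_rot: [3.129, -0.272, 0.001]
contact_force: [-1.5, 2.0, 5.8]
opening: 0.0251
grip_force: 30.3
```

```bash
python3 -m pendant '[[[0,0,0],[0,0,0],0.7],[[0,0,0],[0,0,0],0.7],[[0,0,0],[0,0,0],0.7],[[0,0,0],[0,0,0],0.7],[[0,0,-20],[0,0,0],0.8],[[0,0,-40],[0,0,0],1],[[0,0,-40],[0,0,0],1],[[0,0,-30],[0,0,0.116],1],[[0,0,0],[0,0,0.116],1],[[0,0,0],[0,0,0.116],1],[[0,0,0],[0,0,0.116],1],[[0,0,0],[0,0,0.116],1]]'
python3 -m pendant '[[[0,0,0],[0,0,0.116],1],[[0,0,0],[0,0,0.116],1],[[0,0,0],[0,0,0.116],1],[[0,0,0],[0,0,0.116],1],[[0,0,0],[0,0,0],1],[[0,0,0],[0,0,0],1]]'
python3 -c "
from h import *
plan(672.6,-238.3,150,-69.6)"
```

```text
t: 8.25
tool_pos: [0.4219, -0.2933, 0.1524]
tool_rot: [2.918, -1.164, 0.001]
contact_force: [-0.3, 0.5, -0.6]
opening: 0.0859
grip_force: 0.0
t: 8.75
tool_pos: [0.4218, -0.2932, 0.1521]
tool_rot: [-2.58, 1.792, 0.0]
contact_force: [0.2, 0.9, -0.1]
opening: 0.0854
grip_force: 0.0
cur [ 421.8 -293.2  152.1] yaw -69.6 tilt 0.02 | turn z 0.000 then shift [  36.  -254.2    2.1] norm 257 q6 2.03 t 8.8 open 0.085
```

```bash
python3 -m pendant '[[[5.1,-36.3,0],[0,0,0],1],[[5.1,-36.3,0],[0,0,0],1],[[5.1,-36.3,0],[0,0,0],1],[[5.1,-36.3,0],[0,0,0],1],[[5.1,-36.3,0],[0,0,0],1],[[5.1,-36.3,0],[0,0,0],1],[[5.4,-36.4,0],[0,0,0],1],[[0,0,0],[0,0,0],1],[[0,0,0],[0,0,0],1]]'
python3 - <<'E'
from meas import *
plan(672.6,-238.3,8,-69.6)
im,m=shot('wrist','wD'); s=optics.get_image('scene')[:,:,::-1]
cv2.imwrite('pics/D.png',cv2.resize(np.hstack([im[:300],s[60:360]]),None,fx=.78,fy=.78))
E
```

```text
t: 9.5
tool_pos: [0.674, -0.2381, 0.1509]
tool_rot: [2.581, -1.79, -0.003]
contact_force: [-1.0, 0.8, -0.4]
opening: 0.0857
grip_force: 0.0
cur [ 674.  -238.1  150.9] yaw -69.5 tilt 0.10 | turn z 0.002 then shift [ -0.3   1.4 142.9] norm 143 q6 2.34 t 9.5 open 0.086
```

View pics/D.png

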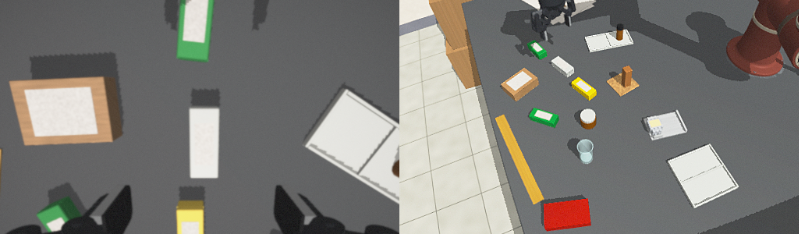

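The vial stands in the long tray's near compartment. The white box (wrist pixel ~261,183) is centred and aligned between the fingers. Descend and grip.

```bash
python3 -m pendant '[[[0,1.4,35],[0,0,0],1],[[0,0,35],[0,0,0],1],[[0,0,35],[0,0,0],1],[[0,0,25],[0,0,0],1],[[0,0,12],[0,0,0],1],[[0,0,0],[0,0,0],0.3],[[0,0,0],[0,0,0],0],[[0,0,0],[0,0,0],0],[[0,0,0],[0,0,0],0],[[0,0,0],[0,0,0],0],[[0,0,0],[0,0,0],0]]' 40
python3 -m pendant '[[[0,0,-20],[0,0,0],0],[[0,0,-40],[0,0,0],0],[[0,0,-40],[0,0,0],0],[[0,0,-40],[0,0,0],0],[[0,0,0],[0,0,0],0]]'
python3 -c "
from h import *
plan(474,327.6,150,-3.8)"
```

```text
t: 10.52
tool_pos: [0.6736, -0.2406, 0.0138]
tool_rot: [-2.577, 1.796, -0.008]
contact_force: [-1.0, 1.0, 6.2]
opening: 0.0328
grip_force: 41.9
t: 10.93
tool_pos: [0.6768, -0.2418, 0.1631]
tool_rot: [-2.575, 1.794, -0.029]
contact_force: [1.0, -1.5, 1.4]
opening: 0.033
grip_force: 41.1
cur [ 676.8 -241.8  163.1] yaw -69.7 tilt 1.06 | turn z -1.151 then shift [-240.  -554.7   13.1] norm 605 q6 2.34 t 10.9 open 0.033
```

```bash
python3 -m pendant '[[[0,0,0],[0,0,-0.115],0],[[0,0,0],[0,0,-0.115],0],[[0,0,0],[0,0,-0.115],0],[[0,0,0],[0,0,-0.115],0],[[0,0,0],[0,0,-0.115],0],[[0,0,0],[0,0,-0.115],0],[[0,0,0],[0,0,-0.115],0],[[0,0,0],[0,0,-0.115],0],[[0,0,0],[0,0,-0.115],0],[[0,0,0],[0,0,-0.116],0],[[-16,-37,0],[0,0,0],0],[[-16,-37,0],[0,0,0],0]]'
python3 -m pendant '[[[-16,-37,0],[0,0,0],0],[[-16,-37,0],[0,0,0],0],[[-16,-37,0],[0,0,0],0],[[-16,-37,0],[0,0,0],0],[[-16,-37,0],[0,0,0],0],[[-16,-37,0],[0,0,0],0],[[-16,-37,0],[0,0,0],0],[[-16,-37,0],[0,0,0],0],[[-16,-37,0],[0,0,0],0],[[-16,-37,0],[0,0,0],0],[[-16,-37,0],[0,0,0],0],[[-16,-37,0],[0,0,0],0]]'
python3 -m pendant '[[[-16,-37,0],[0,0,0],0],[[0,0,0],[0,0,0],0],[[0,0,0],[0,0,0],0]]'
python3 - <<'E'
from meas import *
plan(474,327.6,14,-3.8)
im,m=shot('wrist','wE')
h=cv2.cvtColor(im,cv2.COLOR_BGR2HSV)
cv2.imwrite('pics/E.png',im)
E
```

```text
t: 11.93
tool_pos: [0.6444, -0.1643, 0.1502]
tool_rot: [3.14, -0.108, 0.001]
contact_force: [0.6, 1.3, -1.0]
opening: 0.0333
grip_force: 41.1
t: 12.93
tool_pos: [0.4814, 0.294, 0.1509]
tool_rot: [-3.139, 0.104, -0.002]
contact_force: [0.9, 0.6, -1.6]
opening: 0.0328
grip_force: 41.1
t: 13.18
tool_pos: [0.4679, 0.3319, 0.1506]
tool_rot: [3.14, -0.097, 0.001]
contact_force: [0.3, -0.4, -0.8]
opening: 0.0327
grip_force: 41.1
cur [467.9 331.9 150.6] yaw -3.6 tilt 0.04 | turn z 0.004 then shift [  6.4   3.9 136.6] norm 137 q6 2.12 t 13.2 open 0.033
```

View pics/E.png

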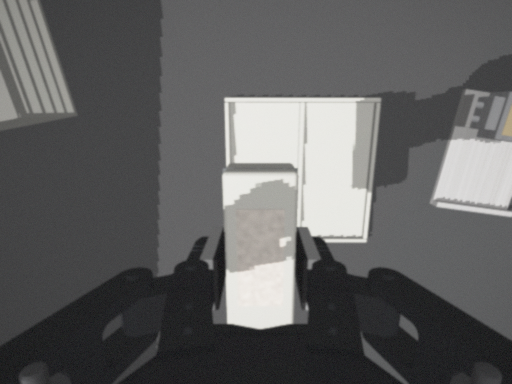

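The box is held square. Visible tray corners are (224,98), (380,98) and (368,242), with the divider top end at (303,100). I'll check the tray pose from these.

```bash
python3 - <<'E'
from meas import *
m=np.load('pics/wE.npy',allow_pickle=True).item()
w=cast(m,[(223.5,97.5),(380.5,97.5),(368.5,242.5)],.01);print(w.tolist())
c=(w[0]+w[2])/2; e=w[1]-w[2]; a=np.arctan2(e[1],e[0]); print(c,np.degrees(a), np.linalg.norm(w[0]-w[1]),np.linalg.norm(e))
for s in(34,-34): print(s,c+s*np.array([-np.sin(a),np.cos(a)]))
E
python3 -m pendant '[[[3,2,30],[0,0,0],0],[[3,2,30],[0,0,0],0],[[0,0,30],[0,0,0],0],[[0,0,25],[0,0,0],0],[[0,0,10],[0,0,0],0],[[0,0,0],[0,0,0],0],[[0,0,0],[0,0,0],0]]'
```

```text
[[545.7, 359.2], [537.1, 219.1], [396.6, 225.5]]
[471.15 292.35] -2.6081116096800807 140.3637061351687 140.6456895891232
34 [472.69715015 326.31478068]
-34 [469.60284985 258.38521932]
t: 13.82
tool_pos: [0.4752, 0.325, 0.0257]
tool_rot: [3.14, -0.106, 0.0]
contact_force: [0.9, -0.2, -0.8]
opening: 0.0328
grip_force: 41.1
```

Position is good, so lower to contact.

```bash
python3 -m pendant '[[[0,0,5],[0,0,0],0],[[0,0,3],[0,0,0],0],[[0,0,0],[0,0,0],0],[[0,0,0],[0,0,0],0]]'; python3 -m pendant '[[[0,0,2],[0,0,0],0],[[0,0,0],[0,0,0],0],[[0,0,0],[0,0,0],0]]'
```

```text
t: 14.15
tool_pos: [0.475, 0.326, 0.0181]
tool_rot: [-3.139, 0.104, -0.002]
contact_force: [-0.2, -0.5, -1.6]
opening: 0.033
grip_force: 41.1
t: 14.4
tool_pos: [0.4752, 0.3262, 0.0177]
tool_rot: [-3.14, 0.103, -0.001]
contact_force: [-4.2, -3.2, 9.6]
opening: 0.0327
grip_force: 42.4
```

```bash
python3 -m pendant '[[[0,0,0],[0,0,0],0.6],[[0,0,0],[0,0,0],0.6],[[0,0,0],[0,0,0],0.6],[[0,0,0],[0,0,0],0.6],[[0,0,-20],[0,0,0],0.6],[[0,0,-40],[0,0,0],1],[[0,0,-40],[0,0,0],1],[[0,0,-20],[0,0,0.03],1],[[0,0,0],[0,0,0.03],1],[[0,0,0],[0,0,0],1]]'
python3 -c "
from h import *
plan(682.3,7,130,0)"
```

```text
t: 15.23
tool_pos: [0.4758, 0.3264, 0.1378]
tool_rot: [-3.133, 0.199, -0.006]
contact_force: [0.2, -0.2, -0.5]
opening: 0.0856
grip_force: 0.0
cur [475.8 326.4 137.8] yaw -7.3 tilt 0.26 | turn z -0.127 then shift [206.5 319.4   7.8] norm 380 q6 2.17 t 15.2 open 0.086
```

```bash
python3 -m pendant '[[[0,0,0],[0,0,-0.064],1],[[0,0,0],[0,0,-0.063],1],[[20.6,31.9,0],[0,0,0],1],[[20.6,31.9,0],[0,0,0],1],[[20.6,31.9,0],[0,0,0],1],[[20.6,31.9,0],[0,0,0],1],[[20.6,31.9,0],[0,0,0],1],[[20.6,31.9,0],[0,0,0],1],[[20.6,31.9,0],[0,0,0],1],[[20.6,31.9,0],[0,0,0],1],[[20.6,31.9,0],[0,0,0],1],[[20.6,31.9,0],[0,0,0],1]]'
python3 -m pendant '[[[0,0,0],[0,0,0],1],[[0,0,0],[0,0,0],1]]'
python3 - <<'E'
from meas import *
plan(682.3,7,10,0)
im,m=shot('wrist','wF')
h=cv2.cvtColor(im,cv2.COLOR_BGR2HSV)
rect('cap',((h[...,1]<60)&(h[...,2]>150)).astype(np.uint8)*255,(200,100,320,260),m,.043)
E
```

```text
t: 16.23
tool_pos: [0.6804, 0.0052, 0.1331]
tool_rot: [-3.141, -0.002, 0.005]
contact_force: [0.9, 0.6, -0.2]
opening: 0.0851
grip_force: 0.0
t: 16.4
tool_pos: [0.6804, 0.0052, 0.1331]
tool_rot: [-3.141, 0.003, 0.005]
contact_force: [-0.3, -0.4, 0.1]
opening: 0.0857
grip_force: 0.0
cur [680.4   5.2 133.1] yaw -0.1 tilt 0.18 | turn z -0.002 then shift [  1.9  -1.8 123.1] norm 123 q6 1.47 t 16.4 open 0.086
cap c (681.6,7.4) long 46.2 short 45.6 longaxis yaw 23.5
```

```bash
python3 -m pendant '[[[1,-2,35],[0,0,0],1],[[0,0,35],[0,0,0],1],[[0,0,30],[0,0,0],1],[[0,0,15],[0,0,0],1],[[0,0,8],[0,0,0],1],[[0,0,0],[0,0,0],0.4],[[0,0,0],[0,0,0],0],[[0,0,0],[0,0,0],0],[[0,0,0],[0,0,0],0],[[0,0,0],[0,0,0],0],[[0,0,0],[0,0,0],0]]' 40
python3 -m pendant '[[[0,0,-20],[0,0,0],0],[[0,0,-40],[0,0,0],0],[[0,0,-40],[0,0,0],0],[[0,0,-40],[0,0,0],0],[[0,0,0],[0,0,0],0]]'
python3 -c "
from h import *
plan(469.6,256,150,-3)"
```

```text
t: 17.37
tool_pos: [0.684, 0.0088, 0.0155]
tool_rot: [3.141, 0.001, 0.008]
contact_force: [-0.3, 0.4, 6.9]
opening: 0.0466
grip_force: 41.7
t: 17.78
tool_pos: [0.6874, 0.0084, 0.1646]
tool_rot: [3.14, 0.001, 0.028]
contact_force: [1.9, -0.0, 1.4]
opening: 0.0465
grip_force: 41.2
cur [687.4   8.4 164.6] yaw 0.0 tilt 1.03 | turn z 0.053 then shift [-230.4 -235.9   14.6] norm 330 q6 1.47 t 17.8 open 0.046
```

```bash
python3 -m pendant '[[[0,0,0],[0,0,0.053],0],[[-25.3,-26.2,0],[0,0,0],0],[[-25.3,-26.2,0],[0,0,0],0],[[-25.3,-26.2,0],[0,0,0],0],[[-25.3,-26.2,0],[0,0,0],0],[[-25.3,-26.2,0],[0,0,0],0],[[-25.3,-26.2,0],[0,0,0],0],[[-25.3,-26.2,0],[0,0,0],0],[[-25.3,-26.2,0],[0,0,0],0],[[-25.3,-26.2,0],[0,0,0],0],[[0,0,0],[0,0,0],0],[[0,0,0],[0,0,0],0]]'
python3 -c "
from h import *
plan(469.6,256,20,-3)"
```

```text
t: 18.78
tool_pos: [0.4656, 0.2574, 0.1525]
tool_rot: [-3.141, 0.077, -0.001]
contact_force: [-0.8, -0.7, -0.7]
opening: 0.0465
grip_force: 41.3
cur [465.6 257.4 152.5] yaw -2.8 tilt 0.04 | turn z 0.003 then shift [  4.    1.2 132.5] norm 133 q6 1.98 t 18.8 open 0.046
```

```bash
python3 -m pendant '[[[4,1,30],[0,0,0],0],[[0,0,30],[0,0,0],0],[[0,0,30],[0,0,0],0],[[0,0,25],[0,0,0],0],[[0,0,10],[0,0,0],0],[[0,0,5],[0,0,0],0],[[0,0,0],[0,0,0],0],[[0,0,0],[0,0,0],0]]'; python3 -m pendant '[[[0,0,2],[0,0,0],0],[[0,0,1],[0,0,0],0],[[0,0,0],[0,0,0],0],[[0,0,0],[0,0,0],0]]'
```

```text
t: 19.45
tool_pos: [0.4721, 0.2552, 0.0238]
tool_rot: [-3.14, 0.083, -0.004]
contact_force: [-1.0, 0.0, -0.7]
opening: 0.0468
grip_force: 41.3
t: 19.78
tool_pos: [0.4711, 0.2553, 0.02]
tool_rot: [-3.14, 0.082, -0.002]
contact_force: [0.1, 0.0, -0.2]
opening: 0.0464
grip_force: 41.3
```

```bash
python3 -m pendant '[[[0,0,1.5],[0,0,0],0],[[0,0,0.7],[0,0,0],0],[[0,0,0],[0,0,0],0],[[0,0,0],[0,0,0],0]]'
```

```text
t: 20.12
tool_pos: [0.4711, 0.2554, 0.0194]
tool_rot: [3.14, -0.081, -0.0]
contact_force: [-6.0, -2.7, 12.2]
opening: 0.0465
grip_force: 42.5
```

```bash
python3 -m pendant '[[[0,0,0],[0,0,0],0.72],[[0,0,0],[0,0,0],0.72],[[0,0,0],[0,0,0],0.72],[[0,0,0],[0,0,0],0.72],[[0,0,-20],[0,0,0],0.72],[[0,0,-40],[0,0,0],1],[[0,0,-40],[0,0,0],1],[[0,0,-40],[0,0,-0.124],1],[[0,0,0],[0,0,-0.124],1],[[0,0,0],[0,0,-0.124],1],[[0,0,0],[0,0,-0.124],1],[[0,0,0],[0,0,-0.124],1]]'
python3 -m pendant '[[[0,0,0],[0,0,-0.124],1],[[0,0,0],[0,0,-0.124],1],[[0,0,0],[0,0,-0.124],1],[[0,0,0],[0,0,-0.124],1],[[0,0,0],[0,0,-0.124],1],[[0,0,0],[0,0,-0.124],1],[[0,0,0],[0,0,-0.124],1],[[0,0,0],[0,0,-0.124],1],[[0,0,0],[0,0,0],1],[[0,0,0],[0,0,0],1]]'
python3 -c "
from h import *
plan(508.8,-77.6,158,90)"
```

```text
t: 21.12
tool_pos: [0.4706, 0.2551, 0.1572]
tool_rot: [-3.013, -0.889, -0.0]
contact_force: [1.0, -0.0, 0.1]
opening: 0.0854
grip_force: 0.0
t: 21.95
tool_pos: [0.4705, 0.255, 0.1568]
tool_rot: [-2.237, -2.205, 0.001]
contact_force: [0.2, -0.0, -0.5]
opening: 0.0857
grip_force: 0.0
cur [470.5 255.  156.8] yaw 89.2 tilt 0.03 | turn z -0.014 then shift [-332.6   38.3   -1.2] norm 335 q6 0.37 t 21.9 open 0.086
```

```bash
python3 -m pendant '[[[-37,4.3,0],[0,0,-0.014],1],[[-37,4.3,0],[0,0,0],1],[[-37,4.3,0],[0,0,0],1],[[-37,4.3,0],[0,0,0],1],[[-37,4.3,0],[0,0,0],1],[[-37,4.3,0],[0,0,0],1],[[-37,4.3,0],[0,0,0],1],[[-37,4.3,0],[0,0,0],1],[[-37,4.3,0],[0,0,0],1],[[0,0,0],[0,0,0],1],[[0,0,0],[0,0,0],1]]'
python3 - <<'E'
from meas import *
plan(508.8,-77.6,37,90)
im,m=shot('wrist','wG')
E
```

```text
t: 22.87
tool_pos: [0.5098, -0.0794, 0.157]
tool_rot: [-2.224, -2.218, -0.0]
contact_force: [-0.1, 0.6, 0.2]
opening: 0.0856
grip_force: 0.0
cur [509.8 -79.4 157. ] yaw 89.8 tilt 0.03 | turn z -0.003 then shift [  1.8  -1.  120. ] norm 120 q6 -0.30 t 22.9 open 0.086
```

View pics/wG.png

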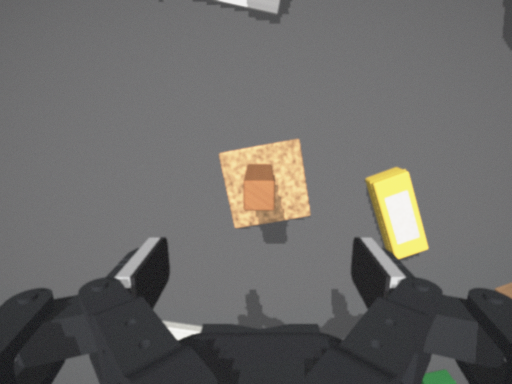

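The block top is at (244–275, 180–211), square to the tool. Mat corners are (220,153), (299,140), (310,215), (235,227). Measure.

```bash
python3 - <<'E'
from meas import *
m=np.load('pics/wG.npy',allow_pickle=True).item()
w=cast(m,[(244,180),(274,181),(275,210),(245,211)],.080);print(w.tolist(),w.mean(0))
w=cast(m,[(220,153),(299,140),(310,215),(235,227)],.005);print(w.tolist(),w.mean(0))
E
python3 -m pendant '[[[1,-1,30],[0,0,0],1],[[0,0,30],[0,0,0],1],[[0,0,30],[0,0,0],1],[[0,0,20],[0,0,0],1],[[0,0,8],[0,0,0],1],[[0,0,0],[0,0,0],1],[[0,0,0],[0,0,0],1]]'
```

```text
[[497.9, -64.8], [520.3, -65.6], [521.3, -88.4], [498.3, -89.1]] [509.45  -76.975]
[[471.0, -55.1], [547.6, -42.7], [561.3, -119.2], [483.8, -132.2]] [515.925 -87.3  ]
t: 23.5
tool_pos: [0.5092, -0.076, 0.0397]
tool_rot: [2.217, 2.226, 0.0]
contact_force: [0.1, -0.1, 1.3]
opening: 0.0851
grip_force: 0.0
```

```bash
python3 -m pendant '[[[0,0,3],[0,0,0],0.5],[[0,0,0],[0,0,0],0],[[0,0,0],[0,0,0],0],[[0,0,0],[0,0,0],0],[[0,0,0],[0,0,0],0],[[0,0,0],[0,0,0],0],[[0,0,0],[0,0,0],0]]' 90
python3 -m pendant '[[[0,0,-10],[0,0,0],0],[[0,0,-20],[0,0,0.084],0],[[0,0,-30],[0,0,0.084],0],[[0,0,0],[0,0,0],0],[[0,0,0],[0,0,0],0]]'
python3 -c "
from h import *
plan(555.7,99.8,100,80.2)"
```

```text
t: 24.08
tool_pos: [0.5095, -0.0772, 0.037]
tool_rot: [2.217, 2.224, 0.001]
contact_force: [-1.0, 1.9, 3.2]
opening: 0.0233
grip_force: 88.2
t: 24.5
tool_pos: [0.5104, -0.0774, 0.0988]
tool_rot: [2.393, 2.029, 0.004]
contact_force: [-0.7, 0.3, -1.2]
opening: 0.0229
grip_force: 88.1
cur [510.4 -77.4  98.8] yaw 80.6 tilt 0.28 | turn z 0.007 then shift [182.3  14.5  -1.2] norm 183 q6 -0.13 t 24.5 open 0.023
```

```bash
python3 -m pendant '[[[30.4,2.4,0],[0,0,0.007],0],[[30.4,2.4,0],[0,0,0],0],[[30.4,2.4,0],[0,0,0],0],[[30.4,2.4,0],[0,0,0],0],[[30.4,2.4,0],[0,0,0],0],[[30.4,2.4,0],[0,0,0],0],[[0,0,0],[0,0,0],0],[[0,0,0],[0,0,0],0]]'
python3 - <<'E'
from meas import *
plan(555.7,99.8,40,80.2)
im,m=shot('wrist','wH'); cv2.imwrite('pics/H.png',cv2.resize(im[60:330,90:390],None,fx=2.2,fy=2.2,interpolation=cv2.INTER_CUBIC))
E
```

```text
t: 25.17
tool_pos: [0.553, 0.1015, 0.0948]
tool_rot: [-2.4, -2.025, 0.004]
contact_force: [-0.0, -1.3, -1.1]
opening: 0.0234
grip_force: 88.1
cur [553.  101.5  94.8] yaw 80.3 tilt 0.15 | turn z 0.002 then shift [-1.3  2.9 54.8] norm 55 q6 0.22 t 25.2 open 0.023
```

View pics/H.png

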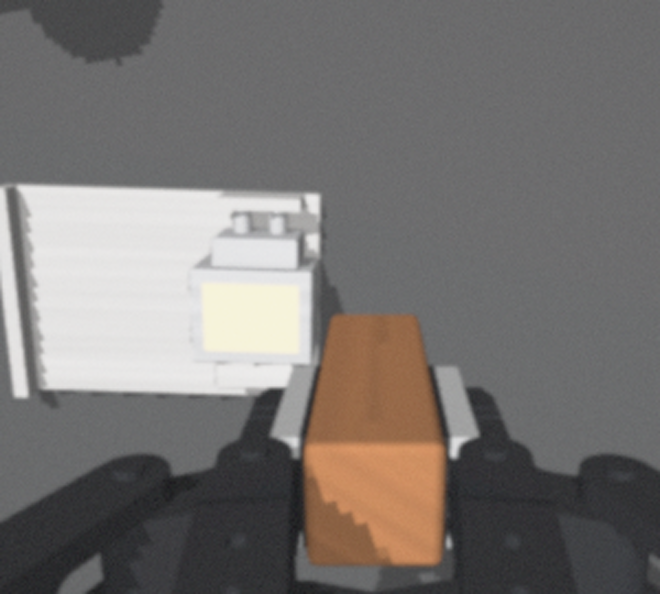

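The crop shows the wax (203–299, 283–353), the mould top rim (196–316, 262–360) and the block's lower front edge (330–418, 316). I'll refine the mould and block positions in the rack frame.

Run:
```python
from meas import *
m=np.load('pics/wH.npy',allow_pickle=True).item()
f=lambda p:[((x+.5)/2.2-.5+90,(y+.5)/2.2-.5+60) for x,y in p]
a=np.radians(-9.8); X=np.array([np.cos(a),np.sin(a)]);Y=np.array([-X[1],X[0]])
def q(n,p,z):
    w=onz(m,f(p),z)*1000; e=np.diff(w,axis=0); print(n,w.round(1).tolist(),w.mean(0).round(1),np.hypot(*e.T).round(1),np.degrees(np.arctan2(e[:,1],e[:,0])).round(1))
    d=w-[479,113.2]; print('   rack frame',np.c_[d@X,d@Y].round(1).tolist(),'mean',[(d@X).mean().round(1),(d@Y).mean().round(1)])
q('wax',[(203,283),(298,283),(299,353),(203,352)],.028)
q('mould',[(197,262),(318,262),(313,360),(195,360)],.028)
q('base',[(322,193),(15,186)],.004)
q('blockedge',[(330,316),(418,316)],.063)
o=get_obs()['tool_pos'][:2]*1000-[479,113.2]; print('tcp rack',o@X,o@Y)
```

```text
wax [[499.7, 121.5], [530.2, 116.3], [525.8, 92.5], [494.2, 98.2]] [512.5 107.1] [30.9 24.2 32.1] [  -9.6 -100.6  169.8]
   rack frame [[19.0, 11.7], [49.9, 11.8], [49.6, -12.4], [17.5, -12.2]] mean [np.float64(34.0), np.float64(-0.3)]
mould [[499.5, 128.6], [537.9, 122.1], [529.9, 89.3], [490.9, 95.9]] [514.5 108.9] [39.  33.8 39.6] [  -9.6 -103.8  170.4]
   rack frame [[17.5, 18.7], [56.6, 18.8], [54.2, -14.9], [14.6, -15.1]] mean [np.float64(35.8), np.float64(1.9)]
base [[541.0, 141.1], [435.8, 161.4]] [488.4 151.2] [107.1] [169.]
   rack frame [[56.4, 38.0], [-50.8, 40.2]] mean [np.float64(2.8), np.float64(39.1)]
blockedge [[542.7, 113.9], [566.5, 109.9]] [554.6 111.9] [24.2] [-9.6]
   rack frame [[62.6, 11.6], [86.8, 11.6]] mean [np.float64(74.7), np.float64(11.6)]
tcp rack 75.04727581343425 0.1855101283245255
```

```bash
python3 -m pendant '[[[0,2,20],[0,0,0],0],[[0,0,20],[0,0,0],0],[[0,0,10],[0,0,0],0],[[0,0,5],[0,0,0],0],[[0,0,0],[0,0,0],0],[[0,0,0],[0,0,0],0]]'
python3 -m pendant '[[[0,-3,0],[0,0,0],0],[[0,-3,0],[0,0,0],0],[[0,-3,0],[0,0,0],0],[[0,-2,0],[0,0,0],0],[[0,-2,0],[0,0,0],0],[[0,-2,0],[0,0,0],0]]'
python3 -c "
from h import *
plan(555.7,99.8,40,80.2)"
```

```text
t: 25.72
tool_pos: [0.5561, 0.0996, 0.0413]
tool_rot: [2.405, 2.022, -0.0]
contact_force: [-0.8, 0.6, -1.0]
opening: 0.0231
grip_force: 88.1
t: 26.22
tool_pos: [0.5436, 0.1024, 0.0424]
tool_rot: [2.4, 2.019, 0.008]
contact_force: [6.9, -2.0, -2.2]
opening: 0.0231
grip_force: 88.2
cur [543.6 102.4  42.4] yaw 80.1 tilt 0.40 | turn z -0.001 then shift [-0.5 12.4  2.4] norm 13 q6 0.22 t 26.2 open 0.023
```

```bash
python3 -m pendant '[[[0,-3,0],[0,0,0],0],[[0,-3,0],[0,0,0],0],[[0,-3,0],[0,0,0],0],[[0,-3,0],[0,0,0],0],[[0,-3,0],[0,0,0],0],[[0,-3,0],[0,0,0],0]]'
python3 -m pendant '[[[0,-3,0],[0,0,0],0],[[0,-3,0],[0,0,0],0],[[0,-3,0],[0,0,0],0],[[0,-3,0],[0,0,0],0],[[0,-3,0],[0,0,0],0],[[0,-3,0],[0,0,0],0],[[0,-3,0],[0,0,0],0],[[0,-2.5,0],[0,0,0],0],[[0,0,0],[0,0,0],0],[[0,0,0],[0,0,0],0]]'
python3 -c "
from h import *
plan(555.7,99.8,40,80.2)
im,m=shot('wrist','wI'); cv2.imwrite('pics/I.png',cv2.resize(im[60:330,90:390],None,fx=2.2,fy=2.2,interpolation=cv2.INTER_CUBIC))"
```

```text
t: 26.72
tool_pos: [0.527, 0.1057, 0.0432]
tool_rot: [2.4, 2.018, 0.012]
contact_force: [7.9, -0.5, -1.5]
opening: 0.0233
grip_force: 88.2
t: 27.55
tool_pos: [0.4994, 0.1098, 0.0406]
tool_rot: [-2.403, -2.022, 0.002]
contact_force: [0.2, 0.4, -0.2]
opening: 0.0229
grip_force: 88.6
cur [499.4 109.8  40.6] yaw 80.2 tilt 0.09 | turn z -0.001 then shift [-0.3 57.2  0.6] norm 57 q6 0.24 t 27.6 open 0.023
```

View pics/I.png

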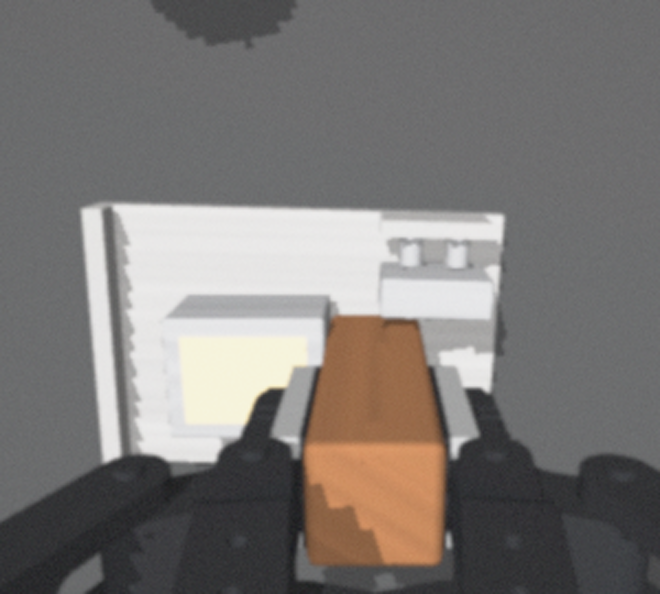

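The mould sits clear in the bay (crop 165–330, 296–437), away from the cheeks. Back off, lift, and return the block.

```bash
python3 -m pendant '[[[0,2,0],[0,0,0],0],[[0,0,-20],[0,0,0],0],[[0,0,-40],[0,0,0],0],[[-38,0,0],[0,0,0],0],[[-38,0,0],[0,0,0],0],[[-38,0,0],[0,0,0],0],[[-38,0,0],[0,0,0],0],[[0,0,0],[0,0,0],0],[[0,0,0],[0,0,0],0]]'
python3 -c "
from h import *
plan(514,-86,39,80.2)"
```

```text
t: 28.35
tool_pos: [0.4761, -0.0421, 0.1011]
tool_rot: [-2.408, -2.017, -0.0]
contact_force: [0.4, -0.5, -0.7]
opening: 0.0232
grip_force: 88.7
cur [476.1 -42.1 101.1] yaw 79.9 tilt 0.02 | turn z -0.005 then shift [-36.8  44.9  62.1] norm 85 q6 -0.07 t 28.4 open 0.023
```

```bash
python3 -m pendant '[[[-18,22,0],[0,0,0],0],[[-18,22,0],[0,0,0],0],[[0,0,25],[0,0,0],0],[[0,0,20],[0,0,0],0],[[0,0,10],[0,0,0],0],[[0,0,5],[0,0,0],0],[[0,0,0],[0,0,0],0],[[0,0,0],[0,0,0],0]]'
python3 -m pendant '[[[0,0,1.5],[0,0,0],0],[[0,0,1.5],[0,0,0],0],[[0,0,0],[0,0,0],0],[[0,0,0],[0,0,0],0]]'
```

```text
t: 29.02
tool_pos: [0.5138, -0.0828, 0.0415]
tool_rot: [2.403, 2.023, 0.0]
contact_force: [0.9, 0.6, -0.6]
opening: 0.0233
grip_force: 88.7
t: 29.35
tool_pos: [0.5138, -0.0834, 0.0387]
tool_rot: [2.403, 2.022, 0.001]
contact_force: [0.5, 0.4, 0.3]
opening: 0.0229
grip_force: 88.7
```

```bash
python3 -m pendant '[[[0,0,1],[0,0,0],0],[[0,0,0.8],[0,0,0],0],[[0,0,0],[0,0,0],0],[[0,0,0],[0,0,0],0]]'
```

```text
t: 29.68
tool_pos: [0.5138, -0.0835, 0.037]
tool_rot: [2.404, 2.022, 0.0]
contact_force: [-1.1, 0.4, 4.6]
opening: 0.0232
grip_force: 89.4
```

```bash
python3 -m pendant '[[[0,0,0],[0,0,0],0.6],[[0,0,0],[0,0,0],0.7],[[0,0,0],[0,0,0],0.8],[[0,0,0],[0,0,0],0.9],[[0,0,-20],[0,0,0],1],[[0,0,-40],[0,0,0],1],[[0,0,-40],[0,0,0],1],[[0,0,-40],[0,0,0.121],1],[[0,0,0],[0,0,0.121],1],[[0,0,0],[0,0,0.121],1],[[0,0,0],[0,0,0.121],1],[[0,0,0],[0,0,0.121],1]]'
python3 -m pendant '[[[0,0,0],[0,0,0.121],1],[[0,0,0],[0,0,0.121],1],[[0,0,0],[0,0,0.121],1],[[0,0,0],[0,0,0.121],1],[[0,0,0],[0,0,0.121],1],[[0,0,0],[0,0,0.121],1],[[0,0,0],[0,0,0.121],1],[[0,0,0],[0,0,0.119],1],[[0,0,0],[0,0,0],1],[[0,0,0],[0,0,0],1]]'
python3 -c "
from h import *
plan(467.7,115.1,150,-9.8)"
```

```text
t: 30.68
tool_pos: [0.5135, -0.0833, 0.1765]
tool_rot: [2.901, 1.206, 0.001]
contact_force: [-0.5, 0.2, 0.2]
opening: 0.0853
grip_force: 0.0
t: 31.52
tool_pos: [0.5133, -0.0833, 0.1761]
tool_rot: [-3.13, 0.265, 0.001]
contact_force: [-0.4, 0.5, -0.6]
opening: 0.0856
grip_force: 0.0
cur [513.3 -83.3 176.1] yaw -9.7 tilt 0.02 | turn z 0.002 then shift [ -78.7 -187.8   26.1] norm 205 q6 1.44 t 31.5 open 0.086
```

```bash
python3 -m pendant '[[[-13.1,-31.3,4],[0,0,0],1],[[-13.1,-31.3,4],[0,0,0],1],[[-13.1,-31.3,4],[0,0,0],1],[[-13.1,-31.3,4],[0,0,0],1],[[-13.1,-31.3,4],[0,0,0],1],[[-13.1,-31.3,4],[0,0,0],1],[[0,0,0],[0,0,0],1],[[0,0,0],[0,0,0],1]]'
python3 - <<'E'
from meas import *
plan(467.7,115.1,12,-9.8)
im,m=shot('wrist','wJ')
h=cv2.cvtColor(im,cv2.COLOR_BGR2HSV); H,S,V=cv2.split(h)
k=((S>15)&(H>18)&(H<40)&(V>150)).astype(np.uint8)*255
k=cv2.morphologyEx(k,cv2.MORPH_OPEN,np.ones((3,3)))
rect('wax',k,(150,60,370,300),m,.028)
cv2.imwrite('pics/J.png',im)
E
```

```text
t: 32.18
tool_pos: [0.4675, 0.1164, 0.1519]
tool_rot: [3.13, -0.261, -0.001]
contact_force: [-0.3, -0.4, -0.3]
opening: 0.0857
grip_force: 0.0
cur [467.5 116.4 151.9] yaw -9.5 tilt 0.04 | turn z 0.004 then shift [  0.4   1.2 139.9] norm 140 q6 1.83 t 32.2 open 0.086
wax c (466.6,115.0) long 31.8 short 23.7 longaxis yaw -10.1
```

View pics/J.png

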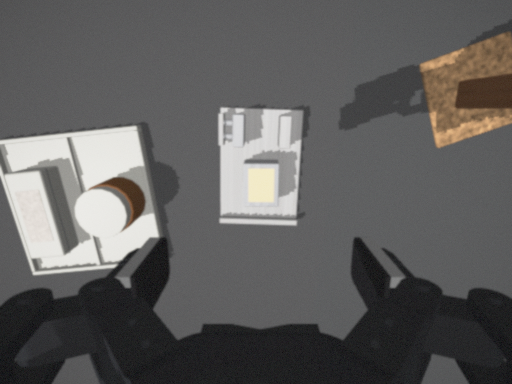

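The mould is centred between the fingers, and the jar and box are in the square tray. Descend to the mould.

```bash
python3 -m pendant '[[[-0.5,1,35],[0,0,0],1],[[0,0,35],[0,0,0],1],[[0,0,35],[0,0,0],1],[[0,0,25],[0,0,0],1],[[0,0,8],[0,0,0],1],[[0,0,0],[0,0,0],0.3],[[0,0,0],[0,0,0],0],[[0,0,0],[0,0,0],0],[[0,0,0],[0,0,0],0],[[0,0,0],[0,0,0],0],[[0,0,0],[0,0,0],0]]' 60
python3 -m pendant '[[[0,0,-15],[0,0,0],0],[[0,0,-40],[0,0,0],0],[[0,0,-40],[0,0,0],0],[[0,0,-40],[0,0,0],0],[[0,0,0],[0,0,0],0],[[0,0,0],[0,0,0],0]]'
python3 -c "
from h import *
plan(503.6,-307.3,150,-9.8)"
```

```text
t: 33.15
tool_pos: [0.4698, 0.1144, 0.0169]
tool_rot: [-3.129, 0.27, -0.008]
contact_force: [-0.2, 0.0, 5.7]
opening: 0.0303
grip_force: 60.3
t: 33.65
tool_pos: [0.4698, 0.1145, 0.1533]
tool_rot: [-3.129, 0.27, -0.012]
contact_force: [-0.3, 0.1, -1.3]
opening: 0.0301
grip_force: 59.8
cur [469.8 114.5 153.3] yaw -9.8 tilt 0.45 | turn z -0.001 then shift [105.1 409.9   3.3] norm 423 q6 1.83 t 33.6 open 0.030
```

```bash
python3 -m pendant '[[[9.6,37.3,0],[0,0,0],0],[[9.6,37.3,0],[0,0,0],0],[[9.6,37.3,0],[0,0,0],0],[[9.6,37.3,0],[0,0,0],0],[[9.6,37.3,0],[0,0,0],0],[[9.6,37.3,0],[0,0,0],0],[[9.6,37.3,0],[0,0,0],0],[[9.6,37.3,0],[0,0,0],0],[[9.6,37.3,0],[0,0,0],0],[[9.6,37.3,0],[0,0,0],0],[[9.6,37.3,0],[0,0,0],0],[[0,0,0],[0,0,0],0]]'
python3 -m pendant '[[[0,0,0],[0,0,0],0],[[0,0,0],[0,0,0],0]]'
python3 -c "
from h import *
plan(505,-307.5,17,-9.8)
im,m=shot('wrist','wK')"
```

```text
t: 34.65
tool_pos: [0.5, -0.3133, 0.1471]
tool_rot: [3.128, -0.278, -0.003]
contact_force: [-0.4, 0.9, -0.9]
opening: 0.0301
grip_force: 60.1
t: 34.82
tool_pos: [0.5002, -0.307, 0.1472]
tool_rot: [-3.127, 0.27, 0.005]
contact_force: [-0.9, 0.4, -1.6]
opening: 0.03
grip_force: 60.1
cur [ 500.2 -307.   147.2] yaw -9.9 tilt 0.23 | turn z -0.001 then shift [  4.8  -0.3 130.2] norm 130 q6 1.07 t 34.8 open 0.030
```

View pics/wK.png

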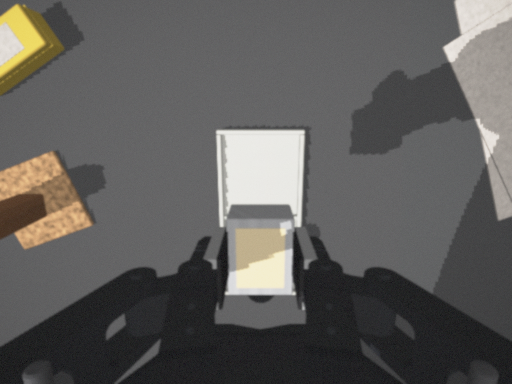

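The mould is held level above the empty far compartment. Lower.

```bash
python3 -m pendant '[[[3,0,30],[0,0,0],0],[[2,0,30],[0,0,0],0],[[0,0,30],[0,0,0],0],[[0,0,25],[0,0,0],0],[[0,0,8],[0,0,0],0],[[0,0,3],[0,0,0],0],[[0,0,0],[0,0,0],0],[[0,0,0],[0,0,0],0]]'
python3 -m pendant '[[[0,0,1.5],[0,0,0],0],[[0,0,1.5],[0,0,0],0],[[0,0,0],[0,0,0],0],[[0,0,0],[0,0,0],0]]'
```

```text
t: 35.53
tool_pos: [0.5074, -0.3093, 0.0252]
tool_rot: [3.128, -0.269, 0.004]
contact_force: [-0.8, -0.3, -0.9]
opening: 0.0301
grip_force: 60.1
t: 35.87
tool_pos: [0.5065, -0.3092, 0.021]
tool_rot: [3.129, -0.27, 0.001]
contact_force: [1.1, 0.5, -1.6]
opening: 0.0307
grip_force: 60.1
```

```bash
python3 -m pendant '[[[0,0,2],[0,0,0],0],[[0,0,1],[0,0,0],0],[[0,0,0],[0,0,0],0],[[0,0,0],[0,0,0],0]]'
python3 -m pendant '[[[0,0,1],[0,0,0],0],[[0,0,0.7],[0,0,0],0],[[0,0,0],[0,0,0],0],[[0,0,0],[0,0,0],0]]'
```

```text
t: 36.2
tool_pos: [0.5061, -0.3089, 0.0171]
tool_rot: [-3.13, 0.27, 0.0]
contact_force: [-0.2, 0.4, -0.8]
opening: 0.03
grip_force: 60.1
t: 36.53
tool_pos: [0.5063, -0.3091, 0.0169]
tool_rot: [-3.13, 0.27, 0.001]
contact_force: [-3.6, 2.6, 6.4]
opening: 0.0303
grip_force: 61.0
```

Contact. Release, lift away, and check everything.

```bash
python3 -m pendant '[[[0,0,0],[0,0,0],0.6],[[0,0,0],[0,0,0],0.6],[[0,0,0],[0,0,0],0.6],[[0,0,0],[0,0,0],0.6],[[0,0,-20],[0,0,0],0.7],[[0,0,-40],[0,0,0],1],[[0,0,-40],[0,0,0],1],[[0,0,-40],[0,0,0],1],[[-10,38,-20],[0,0,0],1],[[-10,38,-20],[0,0,0],1],[[-10,38,0],[0,0,0],1],[[0,0,0],[0,0,0],1]]'
python3 - <<'E'
from meas import *
plan(0,0,0)
a=optics.get_image('scene')[90:330,150:450,::-1];b=optics.get_image('side')[120:310,150:390,::-1]
cv2.imwrite('pics/fin.png',np.hstack([cv2.resize(a,(400,320),interpolation=cv2.INTER_CUBIC),cv2.resize(b,(400,320),interpolation=cv2.INTER_CUBIC)]))
E
```

```text
t: 37.53
tool_pos: [0.457, -0.4181, 0.1959]
tool_rot: [3.123, -0.278, 0.003]
contact_force: [-0.4, 0.5, -0.5]
opening: 0.0854
grip_force: 0.0
cur [ 457.  -418.1  195.9] yaw -10.2 tilt 0.36 | turn z -0.000 then shift [-523.6 -330.8  195.9] norm 650 q6 0.89 t 37.5 open 0.085
```

View pics/fin.png

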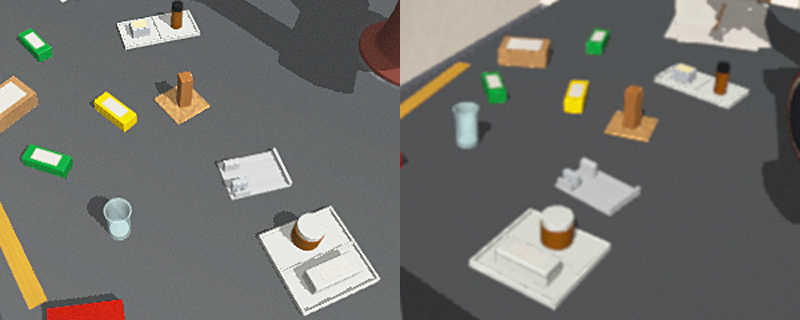

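Vial and mould are in the long tray, the block is on the mat, and the staining jar is standing. The jar at (308,232) looks slightly leaning in the scene view, so I'll check its cap position at both heights in two views before handing in.

Run:
```python
from meas import *
out=[]
for n,(x0,y0,x1,y1) in [('scene',(335,225,445,330)),('side',(185,230,295,335))]:
    im,m=shot(n,'z'+n)
    out.append(cv2.resize(im[y0:y1,x0:x1],None,fx=3.6,fy=3.6,interpolation=cv2.INTER_CUBIC))
    # expected outlines: bottom circle r24 z4, r24 z36, cap r22.5 top z47 at tcp release pose
    K=np.array([[m['fx'],0,m['cx']],[0,m['fy'],m['cy']],[0,0,1]])
    T=np.linalg.inv(m['cam_to_world'])
    for r,z in((24,4),(22.5,47)):
        t=np.linspace(0,2*np.pi,40); P=np.c_[471+r*np.cos(t),255.4+r*np.sin(t),np.full(40,z)]/1000
        C=P@T[:3,:3].T+T[:3,3]; C=C*[1,-1,-1]
        p=cv2.projectPoints(C,np.zeros(3),np.zeros(3),K,np.array(m['distortion']))[0].reshape(-1,2)
        cv2.polylines(out[-1],[((p-[x0,y0]+.5)*3.6).astype(np.int32)],True,(0,255,0) if z>9 else (255,0,255),1)
cv2.imwrite('pics/zz.png',np.hstack(out))
```

```text
(no output)
```

View pics/zz.png

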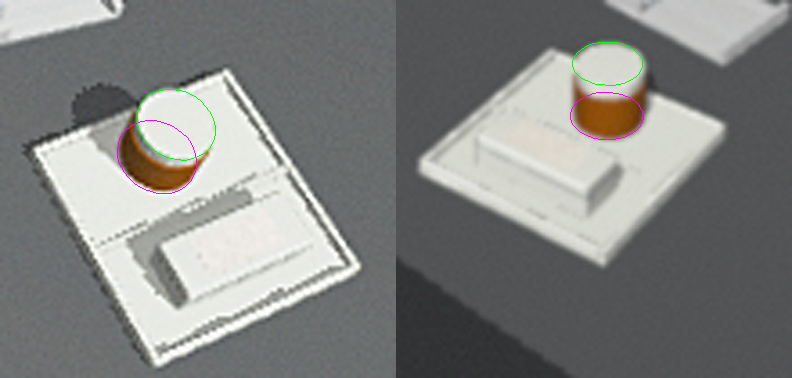

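The drawn upright outlines at the release pose match the jar's cap and base in both views. It stands flat within its compartment, and so does the box. Handing in.

```bash
python3 -c "
from station import ctrl
print(ctrl.finish_job())"
```

```text
the job is handed in; nothing more can be done
None
```

I handed the job in at about 38 s: final camera views show all four items in their trays, the block on its mat and the staining jar standing, but the hand-in gave no verdict.

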